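# Restart the rain gauge logger

### The arm

A 6-joint arm with a two-finger parallel gripper is mounted at the origin on the work surface. World frame = base frame: x ahead of the robot, y to its left, z up, the work surface at z = 0. Lengths are in m, angles in rad, forces in N, time in s.
With the tool pointing down it reaches from about 0.325 to 0.9 m from the base axis. Payload 3.5 kg.
Tool frame: the origin (TCP) lies midway between the tips of the shut fingers; the grasp point (between the pads) lies 19 mm behind it; z points along the fingers, y is the line along which they close (so a half turn about z gives the same grasp; the last joint's range is limited). The gripper opens to 85 mm and grips with 20 to 120 N. Pads are 22 mm wide; open, the fingers measure 114 mm over their backs; the gripper's body (76 mm by 85 mm) begins 54 mm behind the grasp point. The pads swing forward as they close: fully open they stand 13 mm farther back than shut.
Start: joints at [1.153, 0.276, -0.026, 1.268, 0, 1.467], TCP at [0.194, 0.594, 0.231] pointing down, gripper open.
Joint ranges: [-3.12, 3.12], [-0.85, 1.88], [-1.08, 1.24], [-1.95, 2.15], [-1.57, 1.53], [-3.14, 3.14]. Speed limits (rad/s): [2.57, 2.57, 3.14, 3.14, 3.14, 3.14].

### API

Orientations are given as a rotation vector (axis times angle).
In Python, from bench import * gives the robot as it stands. The module is installed in compiled form; this text tells all that it offers.
- The arm moves only by the shell command python3 -m inch 'ROWS' [OPENING] [FORCE]. ROWS is JSON, a list of rows, each a list of 4 numbers: the shift along the tool's x, y, z in mm, then the turn about the tool's z in rad. A call has 1 to 5 rows; each row shifts and turns the commanded pose from where the row before left it, along the tool's axes as they then stand; what a row does not reach is not made up. A row lasts 1/12 s, in which the tool goes at most 41.7 mm and 7.16 degrees, less where a joint would pass 70% of its speed; a pose out of reach is approached as far as the arm can. A call is refused whole if a number of a shift passes 41.7 or a number of a turn 0.125, either way. A call with a gripper value outside its range is refused whole. OPENING is the closure, from 0 (fully open) to 1 (shut), set as the call begins (- or left out, the last holds). The fingers move at their own pace and stop on an object; FORCE is the grip in N (left out, the last holds). Time passes only in rows, so rows that do not move let the fingers close. It gives the time, the measured TCP pose, the force, the opening and the grip force at its end, in the units of the state.
- read_state(): the state, without advancing time (a new reading comes with each control period).
- grab_frame(name): name is "side" or "top" or "wrist"; returns the picture (400x640x3 uint8, blue, green, red); there is no depth.
- camera_params(name): a dict with "vfov" (degrees; the focal length in pixels is half the picture's height over the tangent of half this angle, whatever the lens; pixels are square), "cx", "cy" (the principal point, pixels), "cam_to_world" (4x4, takes a point from camera to world coordinates); the wrist camera has in their place "T_tool_cam" (4x4, takes a point from camera to tool coordinates, whose origin is the TCP and whose axes are the flange's). Camera axes: x right, y down, z forward; pixel columns grow to the right and rows downward; lengths in m; the calibration is good to about 2 mm. A picture is of the moment at which its call begins: read the wrist's pose just before it. camera_params takes no time and is no camera call.
- sign_off(): hands the job in; it is judged then, once.
Trained networks look in the newest picture that a camera, given by its name, has taken for a name from the list of things; names that differ only in an ending like _2 or _b are one class to them, and where a whole thing is asked for, a point or a joint stands for the part that bears it (a point fixed in the world has none). Each returns a list of dicts, best first, with "conf" (0 to 1); they miss things now and then, are a little off and sometimes report something else, mostly with a low value. They report only what shows in the picture. A call takes as long as a camera call. They do not tell look-alikes from the thing itself.
- boxes_of(name, camera): "box" ([left, top, right, bottom] in pixels, round what is visible of it).
The state is a dict: "clock": time; "joint_pos": joint angles; "qd": joint speeds; "tau": joint torques, N m; "eef_pos": TCP position; "tool_rot": TCP orientation; "contact_force": force on the tool from outside, world axes, zero at the start; "ft_torque": the same for the moment, N m; "finger_gap": finger opening in m; "grasp_force": force on a finger pad.
Only numpy, scipy, OpenCV 4.12 (cv2) and the standard library are available. Lean on these libraries where they do the work, as an engineer would, in place of code of your own. Each camera call takes 0.05 s, during which the arm holds its last target. There are 200 camera calls.

### The job

Restart the rain gauge logger by pressing its controls in this order: first press the raised end of the rocker switch down until it has tipped fully over, then push the round button fully in, and last push the long bar key fully in. Each control stays where it is pushed; do not push in the small square button. Pick nothing up, and leave the measuring cylinder with its funnel, the bottle and the dish where they stand.

Things in the scene. Friction and masses are not known exactly. Their poses are not given: they have to be found in the camera images.
- console: grey fixed logger case, 40 mm high; origin on its underside, own x points away from the robot (turned up to 0.35 rad); spans own x -60..+90 mm, y -160..+160 mm. On top, in a row along own y at own x = -15 mm, four dark steel plates 68 x 66 mm, 12 mm high, centres 76 mm apart, bear the four controls, in varying order; all are white plastic, aligned with the case.
- rocker_raised (a point): on the face of the rocker's raised half, 20 mm from its axis. The rocker is a shallow V of two flat halves, each 30 x 30 mm, meeting at an axis along the case's y, 60 mm above the table. The half away from the robot starts raised at 0.4 rad (free end 72 mm up); pressed straight down here it goes level at 60 mm, and the near half then stands up: keep to the far half.
- rocker (a joint): rocker angle, rad: 0 at the unpressed stop (starts at 0 to 0.05), 0.4 fully tipped over (stop). No spring: it stays where it is left; about 2 to 4 N at its end moves it.
- round_key_top (a point): centre of the top face of the round push button, 32 mm in diameter, top 63 mm above the table (11 mm proud of its plate) when out, moves straight down; fully in it stands 3 mm proud.
- round_key (a joint): travel of the round button, m: 0 out (starts at 0 to 0.001), 0.008 fully in (stop). No spring: it stays where it is left; 3 N moves it.
- bar_key_top (a point): centre of the top face of the long bar key, 56 mm (along the case's x) x 20 mm, top 63 mm above the table when out, moves straight down; fully in it stands 3 mm proud of its plate.
- bar_key (a joint): travel of the bar key, m: 0 out (starts at 0 to 0.001), 0.008 fully in (stop). No spring: it stays where it is left; 3 N moves it.
- square_key_top (a point): centre of the top face of the small square button, 18 x 18 mm, top 63 mm above the table: not to be pushed in.
- square_key (a joint): travel of the square button, m: 0 out, 0.008 fully in; must stay out.
- cylinder: loose glass measuring cylinder, 64 mm in diameter, 150 mm high, foot 92 mm in diameter; stands off the left (+y) end of the case; origin at the centre of its underside.
- funnel: loose wide brass funnel, mouth 116 mm in diameter, sitting in the cylinder's mouth with its rim 206 mm above the table; origin on its axis at the cylinder's rim.
- bottle: loose brown plastic bottle with rubber cap, 56 mm in diameter, 110 mm high, upright beyond the case; origin at the centre of its underside.
- dish: loose white ceramic evaporation dish, 100 mm in diameter, 35 mm high, beyond the case; origin at the centre of its underside.
Not all that is in view belongs to the job. What is meant by the funnel is not blue, and is the larger of those in its own colour. There is more than one size of the cylinder; the job needs the larger.

How it is judged:
On the way, in this order (a step that is already met when the one before it is completed fails the run):
1. the rocker is tipped fully over while the round button and the bar key are still out (value of joint rocker above 0.34 rad and value of joint each of round_key, bar_key below 0.003 m), for 0.1 s.
2. then the round button is fully in while the bar key is still out (value of joint rocker above 0.34 rad and value of joint round_key above 0.0062 m and value of joint bar_key below 0.003 m), for 0.1 s.
3. last the bar key is fully in (value of joint rocker above 0.34 rad and value of joint each of round_key, bar_key above 0.0062 m), for 0.1 s.
At the end, for the whole second after the job is handed in: rocker tipped over by more than 0.34 of its 0.4 rad, round button and bar key each more than 6.2 of 8 mm in, square button less than 2.5 mm in, cylinder, funnel, bottle and dish upright within 20 mm of where they stood (all of step 3 and value of joint square_key below 0.0025 m and distance of each of cylinder, funnel, bottle, dish from where it was at the start of the episode below 0.02 m and angle between each of cylinder, funnel, bottle, dish's own z axis and vertical below 0.15 rad); the robot touches nothing.
It fails at once if the square button was pushed in (value of joint square_key above 0.0025 m).
It fails at once if the round button was pushed before the rocker was over (value of joint round_key above 0.004 m and value of joint rocker below 0.3 rad).
It fails at once if the bar key was pushed before the round button was in (value of joint bar_key above 0.004 m and value of joint round_key below 0.0055 m).
It fails at once if the cylinder, funnel, bottle or dish was moved, lifted or tipped (distance of any of cylinder, funnel, bottle, dish from where it was at the start of the episode above 0.02 m or angle between any of cylinder, funnel, bottle, dish's own z axis and vertical above 0.3 rad).
It also fails if it takes over 38 s, if anything falls off the work surface, if the arm or the gripper's body presses on something with over 40 N, if the wrist force passes 120 N, or if a joint passes its speed limit or range.

## Working session

There is one attempt and no reset: what is moved stays moved. The work goes in short steps, Python scripts to look and compute and a shell command to move; the robot and the scene stay as the last step left them, time stands still between calls to the robot, and variables do not carry over. Pictures are saved under pics/ and viewed, at most 10 in all, crops included, and the job is handed in when it is done.

```bash
mkdir -p pics
cat > h.py <<'E'
from bench import *
import numpy as np, cv2
from scipy.spatial.transform import Rotation as R
def ray(cam,u,v,st=None):
    p=camera_params(cam); f=200/np.tan(np.radians(p["vfov"])/2)
    d=np.array([(u-p["cx"])/f,(v-p["cy"])/f,1])
    if cam=="wrist":
        T=np.eye(4);T[:3,:3]=R.from_rotvec(st["tool_rot"]).as_matrix();T[:3,3]=st["eef_pos"];T=T@np.array(p["T_tool_cam"])
    else: T=np.array(p["cam_to_world"])
    return T[:3,3],T[:3,:3]@d
def atz(cam,u,v,z,st=None):
    o,d=ray(cam,u,v,st); return o+d*(z-o[2])/d[2]
E
python3 - <<'E'
from h import *
s=read_state();print(s)
for c in("top","side"):
    im=grab_frame(c);cv2.imwrite(f"pics/{c}0.png",im)
    print(c,camera_params(c)["cam_to_world"])
    for n,z in (("console",.04),("rocker_raised",.063),("round_key_top",.063),("bar_key_top",.063),("square_key_top",.063),("cylinder",.15),("funnel",.206),("bottle",.11),("dish",.035)):
        for b in boxes_of(n,c)[:3]:
            x=b["box"];print(n,round(b["conf"],2),np.round(x),atz(c,(x[0]+x[2])/2,(x[1]+x[3])/2,z).round(3))
E
```

```text
{'clock': 0.0, 'joint_pos': array([ 1.15260056e+00,  2.77133318e-01, -2.78896209e-02,  1.26798052e+00,
        1.01742976e-05,  1.46738768e+00]), 'qd': array([-0.00026753, -0.0004369 ,  0.00112584, -0.00090341,  0.00179773,
       -0.00066098]), 'tau': array([-1.25846156e-03, -4.45508587e+01,  2.95203781e+01,  1.63797702e-02,
       -2.48520646e-04, -3.88795641e-06]), 'eef_pos': array([0.19320485, 0.5935747 , 0.23015537]), 'tool_rot': array([-0.49233642, -3.10218644,  0.00334498]), 'contact_force': array([0.19022348, 0.52457797, 0.14222272]), 'ft_torque': array([ 0.04401056, -0.0280502 , -0.08015078]), 'grasp_force': 0.0, 'finger_gap': 0.08546178489834219}
top [[-0.01422313 -0.98617344  0.16510495  0.44385685]
 [-0.99986208  0.01261133 -0.01080652  0.14587726]
 [ 0.00857491 -0.16523588 -0.9862168   1.16218073]
 [ 0.          0.          0.          1.        ]]
console 0.85 [297. 177. 435. 259.] [0.594 0.048 0.04 ]
console 0.19 [380. 229. 391. 234.] [0.562 0.004 0.04 ]
rocker_raised 0.7 [410. 220. 425. 234.] [ 0.569 -0.07   0.063]
rocker_raised 0.54 [314. 226. 329. 251.] [0.545 0.155
[... 841 characters left out ...]
    ]]
console 0.77 [261. 205. 410. 316.] [ 0.574 -0.001  0.04 ]
rocker_raised 0.52 [274. 214. 302. 229.] [0.547 0.146 0.063]
round_key_top 0.56 [347. 265. 361. 279.] [ 0.568 -0.075  0.063]
bar_key_top 0.67 [296. 229. 323. 246.] [0.556 0.068 0.063]
square_key_top 0.41 [322. 248. 337. 260.] [ 0.559 -0.003  0.063]
cylinder 0.8 [260. 152. 293. 206.] [0.543 0.19  0.15 ]
cylinder 0.75 [319. 153. 342. 199.] [0.653 0.142 0.15 ]
cylinder 0.46 [326. 249. 336. 264.] [ 0.493 -0.108  0.15 ]
funnel 0.79 [250. 119. 294. 148.] [0.595 0.309 0.206]
funnel 0.63 [218. 157. 245. 186.] [0.434 0.167 0.206]
bottle 0.63 [342. 178. 368. 225.] [0.676 0.076 0.11 ]
dish 0.71 [382. 224. 431. 255.] [ 0.755 -0.014  0.035]
```

Run:
```python
import cv2,numpy as np
a=cv2.imread("pics/top0.png")[110:280,220:460];b=cv2.imread("pics/side0.png")[110:330,210:440]
f=lambda i:cv2.resize(i,(600,int(i.shape[0]*600/i.shape[1])),interpolation=cv2.INTER_CUBIC)
cv2.imwrite("pics/a.png",f(a));cv2.imwrite("pics/b.png",f(b))
```

```text
(no output)
```

View pics/a.png

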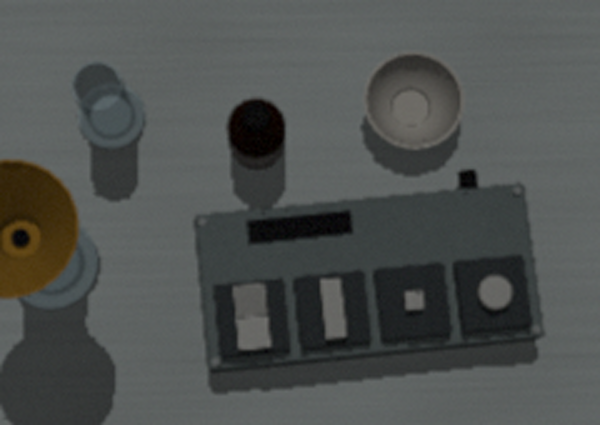

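View pics/b.png

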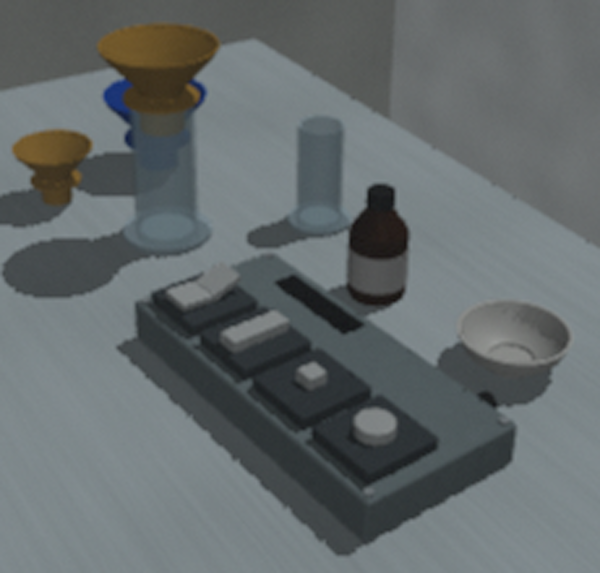

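Top crop: the left-to-right order is rocker (253,317), bar (333,308), square (414,300), round (495,292). The rocker's far half is raised. Possible look-alikes are the small brass funnel, the blue funnel and the small cylinder at (110,110). The real funnel is the large brass one in the cylinder at (20,238). All of these are only obstacles here. The four white keys differ clearly in shape. Next I triangulate the key centres and fit the case pose.

```bash
python3 - <<'E'
from h import *
sa=2.5; sb=600/230
T=lambda u,v:(u/sa+220,v/sa+110); S=lambda u,v:(u/sb+210,v/sb+110)
tp={"round":((495,292),(375,419)),"square":((414,299),(312,370)),"bar":((333,308),(256,328)),"rocker":((252,317),(203,288))}
P=[]
for n,(a,b) in tp.items():
    z=.063 if n!="rocker" else .06
    A=atz("top",*T(*a),z);B=atz("side",*S(*b),z);P.append((A+B)[:2]/2);print(n,A.round(4),B.round(4))
P=np.array(P);off=np.array([-114,-38,38,114])/1e3
c=P.mean(0);d=((P-c)*off[:,None]).sum(0)/(off**2).sum();print("scale",np.hypot(*d));yaw=np.arctan2(-d[0],d[1]);print("yaw",yaw,"c",c)
ex=np.array([np.cos(yaw),np.sin(yaw)]);ey=np.array([-ex[1],ex[0]])
for i,n in enumerate(tp): print(n,(c+off[i]*ey).round(4))
print("rocker raised",(c+.114*ey+.02*ex).round(4))
for q in((203,220),(520,188),(540,336),(213,362)): 
    w=atz("top",*T(*q),.04)[:2]-c;print("corner case",w@ex-.015,w@ey)
E
python3 -m inch '[[0,0,-10,-0.1],[0,0,-10,-0.1],[0,0,-10,-0.1],[0,0,-10,-0.1],[0,0,0,0]]' 1 20
```

```text
round [ 0.5695 -0.0704  0.063 ] [ 0.5703 -0.0705  0.063 ]
square [0.564  0.0052 0.063 ] [0.5634 0.0036 0.063 ]
bar [0.5566 0.0807 0.063 ] [0.5555 0.0753 0.063 ]
rocker [0.5495 0.1558 0.06  ] [0.5495 0.1551 0.06  ]
scale 0.9926240241098959
yaw 0.0912966664508827 c [0.55977808 0.04185739]
round [ 0.5702 -0.0717]
square [0.5632 0.004 ]
bar [0.5563 0.0797]
rocker [0.5494 0.1554]
rocker raised [0.5693 0.1572]
corner case 0.08455706896928224 0.1515777392597955
corner case 0.08404502860283164 -0.1550989724636362
corner case -0.059175105509974964 -0.1540570177175732
corner case -0.05115632041276608 0.1551688007477647
clock: 1.42
eef_pos: [0.1941, 0.5955, 0.2738]
tool_rot: [-0.136, 3.137, 0.006]
contact_force: [0.5, -0.1, 1.3]
finger_gap: 0.0256
grasp_force: 0.0
```

Both views agree to within about 2 mm, the spacing fits (scale 0.993), and the tool is now aligned with the case. I'm going above the raised half of the rocker.

```bash
for i in 1; do :; done
python3 -m inch '[[-22,-31,0,0],[-22,-31,0,0],[-22,-31,0,0],[-22,-31,0,0],[-22,-31,0,0]]'
python3 -m inch '[[-22,-31,0,0],[-22,-31,0,0],[-22,-31,0,0],[-22,-31,0,0],[-22,-31,0,0]]'
python3 -m inch '[[-23,-31,10,0],[-23,-31,20,0],[-23,-31,20,0],[-23,-32,20,0],[-20,-32,20,0]]'
python3 -m inch '[[0,0,20,0],[0,0,20,0],[0,0,0,0],[0,0,0,0]]'
python3 - <<'E'
from h import *
s=read_state();im=grab_frame("wrist");cv2.imwrite("pics/w1.png",im)
for n,z in (("rocker_raised",.063),("bar_key_top",.063)):
    for b in boxes_of(n,"wrist")[:2]:
        x=b["box"];print(n,b["conf"],np.round(x),atz("wrist",(x[0]+x[2])/2,(x[1]+x[3])/2,z,s).round(4))
print(s["eef_pos"],s["tool_rot"])
E
```

```text
clock: 1.83
eef_pos: [0.3169, 0.4477, 0.2707]
tool_rot: [0.13, -3.139, 0.001]
contact_force: [1.0, -0.2, 0.2]
finger_gap: 0.0002
grasp_force: 0.0
clock: 2.25
eef_pos: [0.4398, 0.3024, 0.2709]
tool_rot: [0.129, -3.139, 0.0]
contact_force: [0.7, 0.1, 0.2]
finger_gap: -0.0002
grasp_force: 0.0
clock: 2.67
eef_pos: [0.5611, 0.1605, 0.1835]
tool_rot: [-0.129, 3.138, 0.0]
contact_force: [1.8, 1.3, 0.3]
finger_gap: -0.0004
grasp_force: 0.0
clock: 3.0
eef_pos: [0.5584, 0.1617, 0.143]
tool_rot: [0.131, -3.135, 0.001]
contact_force: [-0.6, 0.2, 0.1]
finger_gap: 0.0001
grasp_force: 0.0
rocker_raised 0.79 [284. 148. 330. 235.] [0.5495 0.1576 0.063 ]
bar_key_top 0.68 [180. 150. 216. 231.] [0.5551 0.0834 0.063 ]
[0.5583533  0.16166975 0.14301641] [ 1.30618035e-01 -3.13486506e+00  7.26995676e-04]
```

View pics/w1.png

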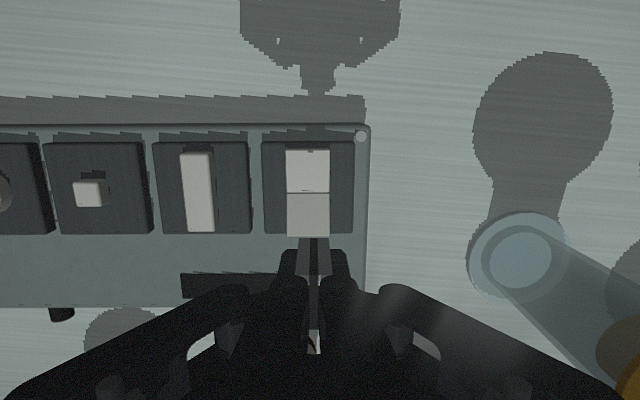

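The wrist view shows the rocker axis at row 192 and the raised half over rows 193–236, column 308. The bar is at (198,190), and everything matches the fit. The correction is x −12 and y −5, then down.

```bash
python3 -m inch '[[-6,-3,20,0],[-6,-2,20,0],[0,0,20,0],[0,0,5,0],[0,0,0,0]]'
python3 -m inch '[[0,0,4,0],[0,0,4,0],[0,0,4,0],[0,0,0,0]]'
python3 -m inch '[[0,0,3,0],[0,0,2,0],[0,0,2,0],[0,0,0,0],[0,0,0,0]]'
```

```text
clock: 3.57
eef_pos: [0.5712, 0.1584, 0.0791]
tool_rot: [0.134, -3.137, 0.0]
contact_force: [-0.4, -0.4, 0.7]
finger_gap: -0.0002
grasp_force: 0.0
clock: 3.9
eef_pos: [0.5738, 0.1585, 0.0686]
tool_rot: [-0.134, 3.135, 0.001]
contact_force: [1.5, 0.8, 1.7]
finger_gap: 0.0
grasp_force: 0.4
clock: 4.32
eef_pos: [0.5721, 0.158, 0.0605]
tool_rot: [0.134, -3.138, 0.0]
contact_force: [1.2, 0.9, 2.6]
finger_gap: -0.0001
grasp_force: 1.1
```

```bash
python3 -m inch '[[0,0,2,0],[0,0,1,0],[0,0,0,0],[0,0,0,0]]'
```

```text
clock: 4.65
eef_pos: [0.5722, 0.1581, 0.0598]
tool_rot: [-0.134, 3.139, -0.0]
contact_force: [-3.4, -0.6, 15.5]
finger_gap: -0.0001
grasp_force: 7.6
```

The arm hit the stop at 60 mm with 15 N, so the rocker is over. I'm lifting and crossing to above the round button, then looking again.

```bash
python3 -m inch '[[0,0,-30,0],[0,0,-35,0],[2,-23,0,0],[2,-23,0,0],[2,-23,0,0]]'
python3 -m inch '[[2,-23,0,0],[2,-23,0,0],[2,-23,0,0],[2,-23,0,0],[2,-23,0,0]]'
python3 -m inch '[[2,-23,0,0],[3,-22,0,0],[0,0,0,0],[0,0,0,0]]'
python3 - <<'E'
from h import *
s=read_state();im=grab_frame("wrist");cv2.imwrite("pics/w2.png",im)
for n,z in (("rocker_raised",.063),("bar_key_top",.063),("round_key_top",.063),("square_key_top",.063)):
    for b in boxes_of(n,"wrist")[:2]:
        x=b["box"];print(n,b["conf"],np.round(x),atz("wrist",(x[0]+x[2])/2,(x[1]+x[3])/2,z,s).round(4))
print(s["eef_pos"],s["tool_rot"])
E
```

```text
clock: 5.07
eef_pos: [0.5709, 0.0884, 0.1225]
tool_rot: [0.136, -3.137, 0.0]
contact_force: [-0.7, 0.5, -0.3]
finger_gap: -0.0002
grasp_force: 0.0
clock: 5.48
eef_pos: [0.5698, -0.0273, 0.1212]
tool_rot: [0.134, -3.134, -0.001]
contact_force: [0.4, 1.1, -1.3]
finger_gap: 0.0001
grasp_force: 0.0
clock: 5.82
eef_pos: [0.5692, -0.0723, 0.1214]
tool_rot: [0.13, -3.136, -0.002]
contact_force: [0.3, 0.9, 0.6]
finger_gap: -0.0002
grasp_force: 0.0
rocker_raised 0.8 [632. 218. 640. 255.] [0.5671 0.1361 0.063 ]
bar_key_top 0.61 [524. 167. 578. 254.] [0.5545 0.0772 0.063 ]
bar_key_top 0.48 [418. 197. 452. 230.] [0.5627 0.005  0.063 ]
round_key_top 0.71 [289. 188. 341. 238.] [ 0.5683 -0.0703  0.063 ]
round_key_top 0.67 [524. 167. 578. 253.] [0.5542 0.0773 0.063 ]
square_key_top 0.8 [415. 195. 451. 229.] [0.5616 0.0036 0.063 ]
[ 0.56923122 -0.07230841  0.12144622] [ 1.30293872e-01 -3.13563473e+00 -2.09894821e-03]
```

View pics/w2.png

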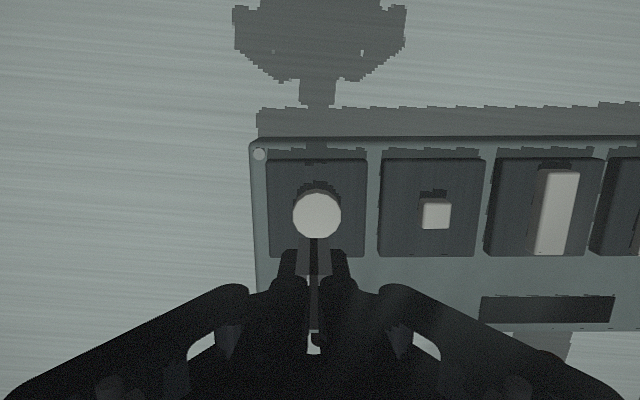

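The round button is at (317,214), right under the fingers. I'm checking the rocker in the side view before pressing.

Run:
```python
from h import *
im=grab_frame("side")[190:300,250:380];cv2.imwrite("pics/s2.png",cv2.resize(im,None,fx=5,fy=5,interpolation=cv2.INTER_CUBIC))
```

```text
(no output)
```

View pics/s2.png

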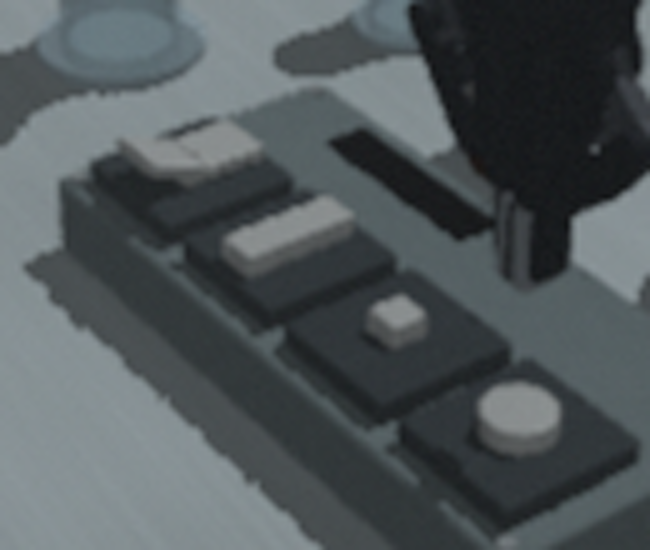

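The rocker is tipped: its near half is up at (150,155) and its far half is level at (220,145). Now I press the round button (top at 63 mm, fully in at 55 mm).

```bash
python3 -m inch '[[0,1,20,0],[0,1,20,0],[0,0,12,0],[0,0,4,0],[0,0,2,0]]'
python3 -m inch '[[0,0,3,0],[0,0,3,0],[0,0,2,0],[0,0,1,0],[0,0,0,0]]'
```

```text
clock: 6.53
eef_pos: [0.5698, -0.0693, 0.0636]
tool_rot: [0.135, -3.136, -0.001]
contact_force: [0.2, 0.7, -0.4]
finger_gap: 0.0001
grasp_force: 0.0
clock: 6.95
eef_pos: [0.5713, -0.0698, 0.0561]
tool_rot: [-0.134, 3.137, 0.0]
contact_force: [-0.5, 0.8, 1.7]
finger_gap: 0.0003
grasp_force: 0.8
```

```bash
python3 -m inch '[[0,0,2,0],[0,0,2,0],[0,0,0,0],[0,0,0,0]]'
```

```text
clock: 7.28
eef_pos: [0.5715, -0.0699, 0.0549]
tool_rot: [-0.134, 3.137, -0.001]
contact_force: [-6.6, 2.2, 19.2]
finger_gap: -0.0
grasp_force: 9.7
```

The round button is at its stop (54.9 mm, 19 N). Next is the bar key, about +150 mm along tool y.

```bash
python3 -m inch '[[0,0,-30,0],[0,0,-35,0],[1,25,0,0],[1,25,0,0],[1,25,0,0]]'
python3 -m inch '[[0,25,0,0],[0,25,0,0],[0,25,0,0],[0,0,0,0],[0,0,0,0]]'
python3 - <<'E'
from h import *
s=read_state();im=grab_frame("wrist");cv2.imwrite("pics/w3.png",im)
for n,z in (("bar_key_top",.063),("round_key_top",.055)):
    for b in boxes_of(n,"wrist")[:2]:
        x=b["box"];print(n,b["conf"],np.round(x),atz("wrist",(x[0]+x[2])/2,(x[1]+x[3])/2,z,s).round(4))
print(s["eef_pos"],s["tool_rot"])
E
```

```text
clock: 7.7
eef_pos: [0.5624, 0.0047, 0.1178]
tool_rot: [-0.131, 3.136, -0.001]
contact_force: [-0.5, 0.8, -1.3]
finger_gap: 0.0001
grasp_force: 0.0
clock: 8.12
eef_pos: [0.555, 0.0801, 0.1165]
tool_rot: [-0.137, 3.138, -0.001]
contact_force: [0.4, -0.6, 0.1]
finger_gap: 0.0001
grasp_force: 0.0
bar_key_top 0.87 [299. 172. 331. 243.] [0.5493 0.0814 0.063 ]
round_key_top 0.73 [ 53. 189. 104. 239.] [ 0.5696 -0.0683  0.055 ]
round_key_top 0.56 [574. 232. 640. 339.] [0.5897 0.284  0.055 ]
[0.55497556 0.08011481 0.11649808] [-1.37264156e-01  3.13816852e+00 -1.19852458e-03]
```

View pics/w3.png

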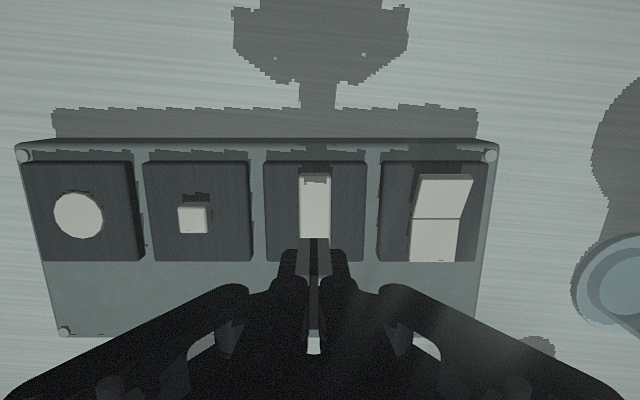

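The bar is at (315,205), centred under the fingers, which hide its far end. The round button is in, the rocker is over and the square button is still out. Pressing the bar now.

```bash
python3 -m inch '[[0,0,20,0],[0,0,20,0],[0,0,9,0],[0,0,3,0],[0,0,2,0]]'
python3 -m inch '[[0,0,3,0],[0,0,3,0],[0,0,2,0],[0,0,2,0],[0,0,0,0]]'
python3 -m inch '[[0,0,1,0],[0,0,0,0],[0,0,0,0]]'
```

```text
clock: 8.68
eef_pos: [0.554, 0.0785, 0.0621]
tool_rot: [0.132, -3.136, 0.001]
contact_force: [-2.8, -0.2, 2.5]
finger_gap: -0.0003
grasp_force: 1.4
clock: 9.1
eef_pos: [0.5558, 0.079, 0.055]
tool_rot: [-0.134, 3.137, -0.002]
contact_force: [-4.7, -0.9, 13.1]
finger_gap: -0.0002
grasp_force: 6.8
clock: 9.35
eef_pos: [0.5558, 0.079, 0.0549]
tool_rot: [-0.134, 3.137, -0.002]
contact_force: [-7.3, -2.3, 18.9]
finger_gap: -0.0003
grasp_force: 9.3
```

The bar is at its stop (54.9 mm, 19 N). I'm lifting away and checking.

```bash
python3 -m inch '[[0,0,-30,0],[0,0,-40,0],[0,0,-40,0],[0,0,-40,0],[0,0,0,0]]'
python3 -m inch '[[0,0,0,0],[0,0,0,0],[0,0,0,0],[0,0,0,0]]'
python3 - <<'E'
from h import *
im=grab_frame("side")[140:330,220:440];cv2.imwrite("pics/s3.png",cv2.resize(im,None,fx=3,fy=3,interpolation=cv2.INTER_CUBIC))
E
```

```text
clock: 9.77
eef_pos: [0.5616, 0.0799, 0.2115]
tool_rot: [-0.134, 3.121, 0.0]
contact_force: [1.8, -0.2, 1.5]
finger_gap: 0.0004
grasp_force: 0.0
clock: 10.1
eef_pos: [0.5536, 0.0794, 0.1995]
tool_rot: [0.134, -3.135, -0.0]
contact_force: [1.0, -0.1, 0.5]
finger_gap: 0.0002
grasp_force: 0.0
```

View pics/s3.png

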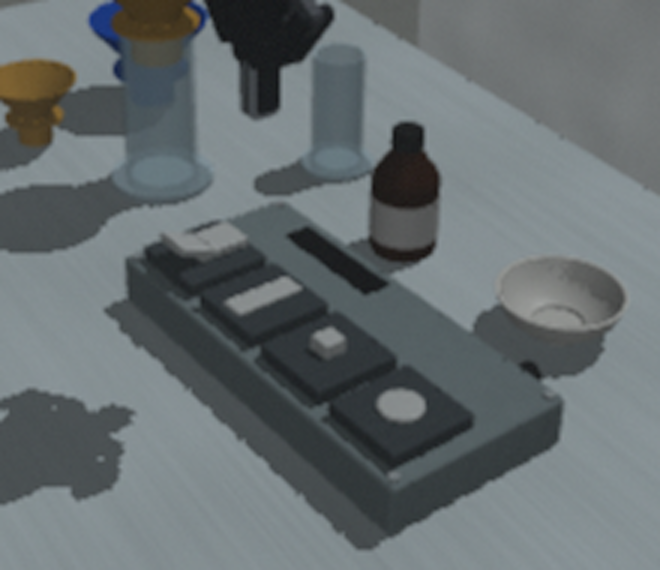

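The rocker is tipped (205,240), the bar (262,295) and round button (400,405) are in, and the square button (328,342) is out. Nothing else has moved.

```bash
python3 -c "from bench import *; print(sign_off())"
```

```text
the job is handed in; nothing more can be done
None
```

The job is handed in at about 10 s of robot time: rocker tipped over, then round button in, then bar key in, each pressed to its stop; in the last picture the square button was still out and nothing loose had moved, but no verdict came back.

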